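Weigh a specimen on the trip balance

ROBOT

A 7-joint arm with a two-finger parallel gripper is mounted at the origin on the work surface. World frame = base frame: x ahead of the robot, y to its left, z up, the work surface at z = 0. Lengths are in m, angles in rad, forces in N, time in s.
With the tool pointing down it reaches from about 0.4 to 0.875 m from the base axis. Payload 4.4 kg.
Tool frame: the origin (TCP) lies midway between the tips of the shut fingers; the grasp point (between the pads) lies 19 mm behind it; z points along the fingers, y is the line along which they close (so a half turn about z gives the same grasp; the last joint's range is limited). The gripper opens to 85 mm and grips with 20 to 120 N. Pads are 22 mm wide; open, the fingers measure 114 mm over their backs; the gripper's body (76 mm by 85 mm) begins 54 mm behind the grasp point. The pads swing forward as they close: fully open they stand 13 mm farther back than shut.
Start: joints at [-1.169, 0.628, 0.038, 1.517, -0.027, 0.996, -0.02], TCP at [0.293, 0.58, 0.231] pointing down, gripper open.
Joint ranges: [-3.06, 3.06], [-0.37, 2.12], [-1.25, 1.32], [0.18, 2.47], [-1.1, 4.24], [0.23, 1.98], [-2.94, 2.94]. Speed limits (rad/s): [2.57, 2.57, 3.14, 3.14, 3.14, 3.14, 3.14].

INTERFACE

Orientations are given as a unit quaternion [x, y, z, w].
In Python, from station import env gives the robot as it stands. Calls block until the motion is done:
- env.movep(position, orientation): joint-space move of the TCP to a pose.
- env.servo_line(position, ori=None, rate=0.15, until_force=None): straight line of the TCP; ori=None keeps the orientation; rate is the mean speed in m/s. With until_force (N) it stops when the force on the tool has changed by that much, and returns True; else False.
- env.goto_joints(angles): joint-space move.
- env.let_go() and env.grasp(): open the fingers fully, or close them until they stop; the grip force is fixed at half the most.
- env.sleep(seconds).
- env.inverse_kinematics(position, orientation): joint angles nearest the present ones, or None.
- env.read_state(): the state.
- env.grab_frame(name): name is "scene" or "side" or "wrist"; returns (picture, depth): 384x512x3 uint8, red, green, blue; 384x512 float32, m along the optical axis (not along the pixel's ray), 0 where there is no reading.
- env.calibration(name): a dict with "fx", "fy", "cx", "cy" (pixels), "dist_coeffs" ([k1, k2, p1, p2, k3] as OpenCV has them; the pictures are not rectified), "extrinsics" (4x4, takes a point from world to camera coordinates); the wrist camera has in their place "mount" (4x4, takes a point from camera to tool coordinates, whose origin is the TCP and whose axes are the flange's). Camera axes: x right, y up, looking along -z (the intrinsics and any distortion apply to the point x, -y, -z); pixel columns grow to the right and rows downward; lengths in m; the calibration is good to about 2 mm. A picture is of the moment at which its call begins: read the wrist's pose just before it. calibration takes no time and is no camera call.
A pose or a line that the arm cannot do raises env.PlanningError and nothing moves.
- env.job_done(): hands the job in; it is judged then, once.
The state is a dict: "clock": time; "qpos": joint angles; "qd": joint speeds; "joint_efforts": joint torques, N m; "position": TCP position; "tcp_rot": TCP orientation; "contact_force": force on the tool from outside, world axes, zero at the start; "wrist_torque": the same for the moment, N m; "width": finger opening in m; "grip_force": force on a finger pad.
Only numpy, scipy, OpenCV 4.12 (cv2) and the standard library are available. Lean on these libraries where they do the work, as an engineer would, in place of code of your own. Each camera call takes 0.05 s, during which the arm holds its last target. There are 200 camera calls.

TASK

Weigh the metal specimen that lies on the balance's left pan: lower the steel ring weights gently over the spindle of the right pan, one at a time, letting go of each only once it rests below, and only as many as it takes for the right pan to sink; then push the sliding rider back along its bar, lightly and without gripping it, until the beam floats level by itself. Leave the specimen where it lies, keep an unneeded ring flat on the bench, never press hard on any part of the balance, and do not disturb the things around it.

Things in the scene. Friction and masses are not known exactly. Their poses are not given: they have to be found in the camera images.
- balance: Grey trip balance (two-pan bench balance), 300 mm wide, fixed to the bench; origin under its middle, x away from the robot's side, y towards the left (specimen) pan. The beam pivots about x, 85 mm up. Mid-way a needle on the beam (tip 215 mm up) stands before a white index plate. At x = -105 mm, at pivot height, a 220 mm bar along y, part of the beam, carries the rider.
- beam (a joint): Tilt of the beam, rad: 0 = level, positive = right pan down, negative = left pan down; stops at -0.1 and +0.1. Left free, 20 mm of rider travel (17 g on a pan) too much or too little takes it from level to a stop, in proportion. Well damped: settles in about 1.5 s.
- rider (a joint): Position of the rider along its bar, m: 0 = left end, where it adds nothing, 0.16 = right end, where it counts for about 133 g on the right pan, in proportion between. It stays where it is left and needs about 1.2 N to slide; pushing on its tall tab tips the beam meanwhile, so the balance shows only when nothing touches it.
- rider_tab (a point): Top centre of the rider's upright steel tab: 12 mm wide along the bar (balance y), 16 mm thick across it, standing 34 mm above its 28 mm long sleeve on the bar, with room for fingers astride it along the bar. The rider (100 g) slides along the bar only; rider grows towards the balance's -y. It tilts with the beam.
- right_pan_top (a point): Centre of the right pan's upper face, where the spindle stands: a steel pin 10 mm thick and 38 mm tall, its top 6 mm tapered. The pan is a steel disc 110 mm across, always level, 120 mm right of the balance's middle; its top is 115 mm above the bench when the beam is level, 12 mm higher or lower at the stops.
- left_pan_top (a point): Centre of the left pan's upper face (a disc like the right one, without spindle), under the specimen.
- specimen: Aluminium-coloured metal cylinder, 38 mm across and 34 mm tall, upright on the left pan; origin at the centre of its underside. Its mass is not known: between 150 and 300 g.
- ring1: Steel ring weight, 36 mm across, 16 mm tall, with a 14 mm through hole, 100 g, flat on the bench right of the balance; origin at the centre of its underside.
- ring2: A second, identical ring weight, flat on the bench left of the balance. Whether it is needed depends on the specimen.
- bottle: Bystander: amber reagent bottle, 68 mm across, 160 mm tall, behind the balance on the left; origin under its centre.
- cup: Bystander: open steel cup, 72 mm across, 85 mm tall, behind the middle of the balance; origin under its centre.
- tray: Bystander, fixed: black tray 120 x 160 x 35 mm with 45 mm tall metal cylinders standing in it, behind the balance on the right; origin under its centre.
Mind the look-alikes: they are no part of the job. What is shaped like the ring2 but purple or turquoise is not meant. What is shaped like the ring1 but pink is not meant.

How it is judged:
By the outcome, as a careful person would: the job done as asked, in the order asked, and still so for the second after the job is handed in, with the robot touching nothing.
It also fails if it takes over 72 s, if anything falls off the work surface, if the arm or the gripper's body presses on something with over 40 N, if the wrist force passes 120 N, or if a joint passes its speed limit or range.

## Working session

There is one attempt and no reset: what is moved stays moved. The work goes in short steps, each a Python script; the robot and the scene stay as the last script left them, time stands still between calls to the robot, and variables do not carry over. Pictures are saved under pics/ and viewed, at most 10 in all, crops included, and the job is handed in when it is done.

```bash
ls; mkdir -p pics; cat > h.py <<'E'
import numpy as np, cv2
from station import env
def cam(name, tag):
    im,d=env.grab_frame(name); np.savez(f'pics/{tag}.npz',im=im,d=d); return im,d
def to_world(name,u,v,z):
    c=env.calibration(name); E=np.array(c['extrinsics'])
    K=np.array([[c['fx'],0,c['cx']],[0,c['fy'],c['cy']],[0,0,1]])
    p=cv2.undistortPoints(np.array([[[u,v]]],float),K,np.array(c['dist_coeffs'],float))[0,0]
    return np.array([p[0]*z,-p[1]*z,-z,1])@np.linalg.inv(E).T
def cloud(name,d,T=None):
    c=env.calibration(name)
    K=np.array([[c['fx'],0,c['cx']],[0,c['fy'],c['cy']],[0,0,1]])
    h,w=d.shape; uu,vv=np.meshgrid(np.arange(w),np.arange(h))
    p=cv2.undistortPoints(np.stack([uu,vv],-1).reshape(-1,1,2).astype(float),K,np.array(c['dist_coeffs'],float))[:,0]
    z=d.reshape(-1); P=np.c_[p[:,0]*z,-p[:,1]*z,-z,np.ones_like(z)]
    if T is None: T=np.linalg.inv(np.array(c['extrinsics']))
    W=(P@T.T)[:,:3]; W[z==0]=np.nan
    return W.reshape(h,w,3)
E
python3 - <<'E'
from h import *
s=env.read_state(); print({k:np.round(v,3) for k,v in s.items()})
a,_=cam('scene','scene0'); b,_=cam('side','side0')
for n in('scene','side'): 
    c=env.calibration(n); print(np.round(np.linalg.inv(np.array(c['extrinsics'])),2).tolist(),c['dist_coeffs'],c['fx'])
cv2.imwrite('pics/scene0.png',cv2.resize(a[...,::-1],(800,600))); cv2.imwrite('pics/side0.png',cv2.resize(b[...,::-1],(800,600)))
E
```

```text
pics
{'clock': np.float64(0.0), 'qpos': array([-1.169,  0.629,  0.038,  1.518, -0.027,  0.996, -0.02 ]), 'qd': array([ 0.   ,  0.   ,  0.001, -0.001,  0.002, -0.001, -0.001]), 'joint_efforts': array([ 0.0000e+00, -5.6340e+01,  1.2260e+00, -1.9345e+01,  1.1000e-02,
        1.0000e-02,  0.0000e+00]), 'position': array([0.293, 0.58 , 0.23 ]), 'tcp_rot': array([ 0.232,  0.973, -0.001, -0.   ]), 'contact_force': array([-0.675,  0.167,  0.465]), 'wrist_torque': array([0.014, 0.021, 0.013]), 'grip_force': np.float64(0.0), 'width': np.float64(0.085)}
[[-0.12, -0.82, 0.56, 1.12], [0.99, -0.11, 0.05, 0.07], [0.02, 0.56, 0.83, 0.9], [0.0, 0.0, 0.0, 1.0]] [-0.09185175  0.          0.          0.          0.        ] 416.2260099423203
[[0.79, 0.45, -0.42, 0.17], [-0.61, 0.58, -0.53, -0.54], [0.01, 0.68, 0.73, 0.83], [0.0, 0.0, 0.0, 1.0]] [-0.10347905  0.          0.          0.          0.        ] 400.59297919509015
```

View pics/scene0.png

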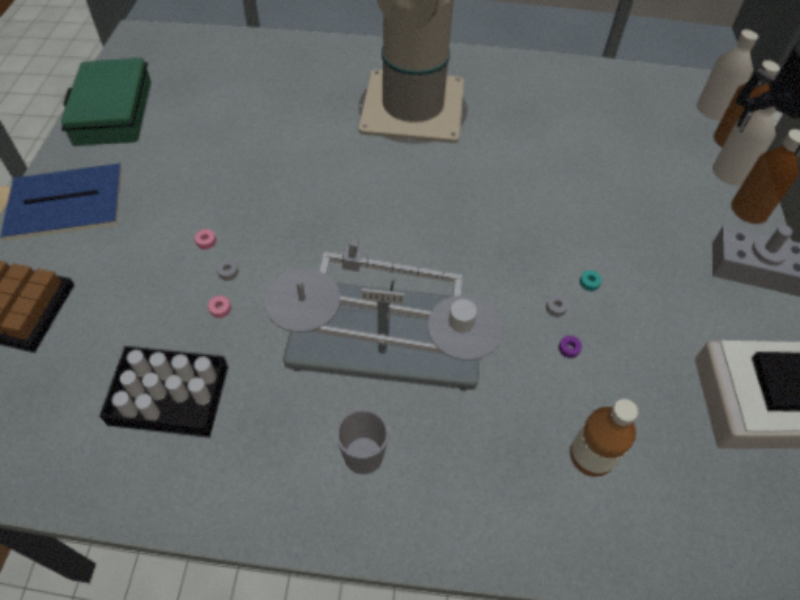

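View pics/side0.png

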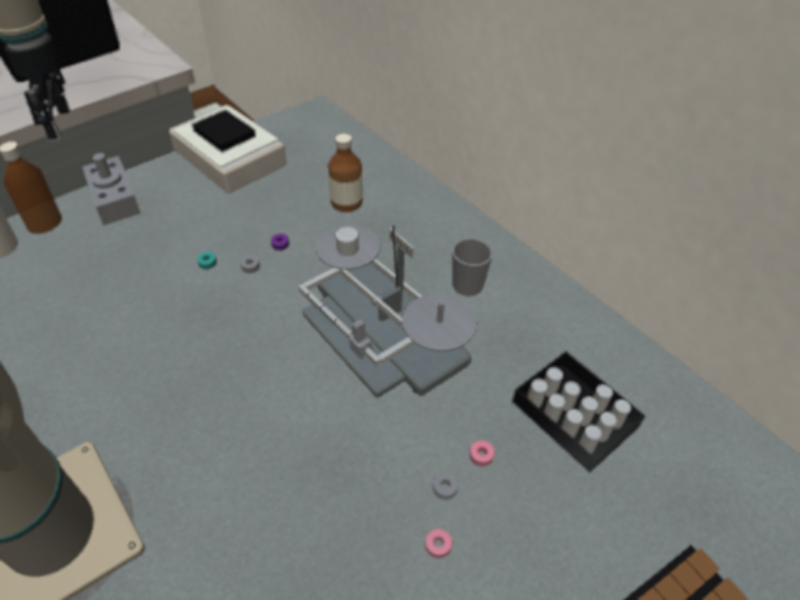

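The scene view shows the balance in the middle, with the spindle pan at (302,298), the specimen at (463,313) and the rider at (351,257).
Ring candidates (scene px, 800x600):
- **Right side:** pink (205,239), grey (228,270), pink (219,307).
- **Left side:** turquoise (591,280), grey (557,306), purple (571,347).

By the description, ring1 is the grey at (228,270) and ring2 is the grey at (557,306). Next I'll measure them and check the choice in a crop.

```bash
python3 - <<'E'
from h import *
out={}
for n,t in(('scene','scene0'),('side','side0')):
    f=np.load(f'pics/{t}.npz'); W=cloud(n,f['d']); im=f['im']
    def blob(u,v,r,zlo,zhi,lab):
        u,v=int(u*.64),int(v*.64); S=W[v-r:v+r+1,u-r:u+r+1].reshape(-1,3); m=(S[:,2]>zlo)&(S[:,2]<zhi); S=S[m]
        if len(S)<5: print(n,lab,'few',len(S));return
        lo,hi=np.percentile(S,[2,98],axis=0); print(n,lab,len(S),'med',np.round(np.median(S,0),4),'mid',np.round((lo+hi)/2,4),'ext',np.round(hi-lo,4))
    P={'scene':dict(r1=(228,270),r2=(557,306),rp=(302,298),lp=(463,330),rid=(351,255)),'side':dict(r1=(445,486),r2=(250,264),rp=(440,322),lp=(348,247),rid=(360,335))}[n]
    print(n,'bench',np.round(np.nanmedian(W[150:170,60:80].reshape(-1,3),0),4))
    blob(*P['r1'],9,.010,.03,'ring1'); blob(*P['r2'],9,.010,.03,'ring2')
    blob(*P['rp'],32,.095,.122,'rpan95-122');blob(*P['rp'],32,.122,.132,'rpan122-132');blob(*P['rp'],32,.135,.18,'spindle')
    blob(*P['lp'],32,.095,.112,'lpan'); blob(*P['lp'],25,.125,.16,'spec')
    blob(*P['rid'],12,.105,.15,'tab')
    cv2.imwrite(f'pics/x.png',im)
    if n=='scene':
        a=cv2.resize(im[130:245,110:390,::-1],None,fx=2.8,fy=2.8,interpolation=cv2.INTER_CUBIC); cv2.imwrite('pics/crop0.png',a)
E
```

```text
scene bench [ 0.4579 -0.5015  0.0009]
scene ring1 107 med [ 0.4831 -0.2722  0.0157] mid [ 0.4828 -0.2726  0.0157] ext [0.0323 0.0301 0.0087]
scene ring2 123 med [0.4855 0.2878 0.0154] mid [0.4846 0.2882 0.0151] ext [0.0343 0.0323 0.0077]
scene rpan95-122 238 med [ 0.5126 -0.0631  0.1005] mid [ 0.5642 -0.0653  0.1067] ext [0.1407 0.0597 0.0224]
scene rpan122-132 1524 med [ 0.6066 -0.1053  0.1273] mid [ 0.6037 -0.1066  0.1273] ext [0.1003 0.0994 0.0059]
scene spindle 39 med [ 0.6056 -0.1056  0.1532] mid [ 0.6045 -0.1064  0.1523] ext [0.0065 0.0084 0.029 ]
scene lpan 1288 med [0.6147 0.1363 0.1027] mid [0.6047 0.1321 0.1031] ext [0.1011 0.1001 0.0064]
scene spec 230 med [0.6028 0.1249 0.1364] mid [0.5996 0.125  0.1328] ext [0.0346 0.0338 0.0133]
scene tab 120 med [ 0.504  -0.0484  0.1153] mid [ 0.4995 -0.0503  0.1234] ext [0.0199 0.0264 0.0366]
side bench [ 2.818e-01  5.084e-01 -5.000e-04]
side ring1 171 med [ 0.4794 -0.2731  0.0148] mid [ 0.4802 -0.2732  0.014 ] ext [0.033  0.0318 0.0072]
side ring2 87 med [0.4828 0.2871 0.0146] mid [0.4824 0.2898 0.0145] ext [0.0303 0.0344 0.0071]
side rpan95-122 167 med [ 0.5709 -0.0536  0.0994] mid [ 0.5756 -0.0403  0.1073] ext [0.112  0.113  0.0242]
side rpan122-132 1331 med [ 0.5981 -0.1103  0.1266] mid [ 0.6006 -0.1073  0.1265] ext [0.0999 0.1002 0.0056]
side spindle 39 med [ 0.5993 -0.1088  0.1528] mid [ 0.5997 -0.1078  0.1506] ext [0.007  0.007  0.0282]
side lpan 726 med [0.5926 0.1189 0.1025] mid [0.6017 0.1293 0.1041] ext [0.1    0.1041 0.0097]
side spec 151 med [0.5945 0.1212 0.136 ] mid [0.5964 0.1238 0.1323] ext [0.0346 0.0353 0.0123]
side tab 143 med [ 0.494  -0.053   0.1205] mid [ 0.4964 -0.0523  0.1231] ext [0.02   0.0232 0.0356]
```

View pics/crop0.png

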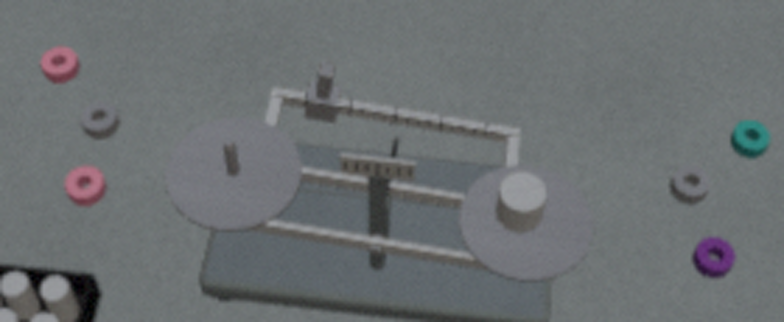

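The crop confirms both grey rings: ring1 at crop (100,120) and ring2 at (690,185). Now I'll find the neighbouring rings so I can choose the closing direction, then move over ring1 and look from close up.

```bash
cat >> h.py <<'E'
Q=[0,1,0,0]
def wcam(tag):
    from scipy.spatial.transform import Rotation as R
    s=env.read_state(); T=np.eye(4); T[:3,:3]=R.from_quat(s['tcp_rot']).as_matrix(); T[:3,3]=s['position']
    im,d=cam('wrist',tag); M=T@np.array(env.calibration('wrist')['mount'])
    return im,d,cloud('wrist',d,M)
def pans():
    f=env.grab_frame('scene'); g=env.grab_frame('side'); o=[]
    for n,d in(('scene',f[1]),('side',g[1])):
        W=cloud(n,d).reshape(-1,3)
        for cy in(-.107,.1315):
            r=np.hypot(W[:,0]-.602,W[:,1]-cy); m=(r<.048)&(r>.024)&(abs(W[:,2]-.115)<.018); z=W[m,2]
            z=z[abs(z-np.median(z))<.004]; o.append(z.mean())
    return np.round(np.array(o)*1000,2)  # scene R,L, side R,L
E
python3 - <<'E'
from h import *
f=np.load('pics/scene0.npz'); W=cloud('scene',f['d'])
for n,(u,v) in dict(pa=(205,239),pb=(219,307),tq=(591,280),pu=(571,347)).items():
    u,v=int(u*.64),int(v*.64); S=W[v-9:v+10,u-9:u+10].reshape(-1,3); S=S[(S[:,2]>.01)&(S[:,2]<.03)]; print(n,np.round(np.median(S,0),3))
print(pans())
for q in([0,1,0,0],[1,0,0,0]):
  for p in((.4,0,.4),(.481,-.273,.12),(.481,-.273,.002),(.602,-.107,.13),(.484,.288,.002),(.497,.0,.1)):
    j=env.inverse_kinematics(p,q); print(q,p,None if j is None else np.round(j,2))
E
```

```text
pa [ 0.422 -0.33   0.016]
pb [ 0.56  -0.267  0.015]
tq [0.425 0.348 0.016]
pu [0.563 0.307 0.015]
[127.37 102.66 126.69 102.38]
[0, 1, 0, 0] (0.4, 0, 0.4) [-0.36  0.08  0.32  1.88 -0.03  1.18  1.54]
[0, 1, 0, 0] (0.481, -0.273, 0.12) [ 0.51  0.64 -0.06  1.89  0.06  0.61  1.97]
[0, 1, 0, 0] (0.481, -0.273, 0.002) [ 0.63  0.85 -0.25  1.93  0.48  0.42  1.58]
[0, 1, 0, 0] (0.602, -0.107, 0.13) [ 0.18  0.69 -0.08  1.72  0.08  0.73  1.63]
[0, 1, 0, 0] (0.484, 0.288, 0.002) [-0.55  0.85 -0.06  1.91  0.12  0.39  0.87]
[0, 1, 0, 0] (0.497, 0.0, 0.1) [ 0.    0.62 -0.09  2.05  0.11  0.47  1.4 ]
[1, 0, 0, 0] (0.4, 0, 0.4) [-0.95  0.12  1.    1.89 -0.11  1.19 -1.49]
[1, 0, 0, 0] (0.481, -0.273, 0.12) [ 0.11  0.71  0.56  1.9  -0.58  0.69 -0.55]
[1, 0, 0, 0] (0.481, -0.273, 0.002) [ 0.26  0.87  0.33  1.94 -0.64  0.43 -0.5 ]
[1, 0, 0, 0] (0.602, -0.107, 0.13) [-0.27  0.8   0.69  1.74 -0.66  0.85 -0.85]
[1, 0, 0, 0] (0.484, 0.288, 0.002) [-0.87  0.91  0.45  1.92 -0.79  0.5  -1.43]
[1, 0, 0, 0] (0.497, 0.0, 0.1) [-0.44  0.7   0.58  2.07 -0.7   0.58 -0.92]
```

```bash
python3 - <<'E'
from h import *
env.movep([.38,.05,.36],Q); env.movep([.481,-.273,.13],Q)
im,d,W=wcam('w1'); print(env.read_state()['clock'])
m=(W[...,2]>.0135)&(W[...,2]<.022)&(np.hypot(W[...,0]-.481,W[...,1]+.273)<.03)
S=W[m]; lo,hi=np.percentile(S,[1,99],axis=0); print(m.sum(),np.median(S,0),(lo+hi)/2,hi-lo)
cv2.imwrite('pics/w1.png',im[...,::-1])
E
```

```text
3.7583
945 [ 0.48149551 -0.27361966  0.01620822] [ 0.48198056 -0.27362435  0.0158849 ] [0.0332919  0.03325108 0.00387078]
```

View pics/w1.png

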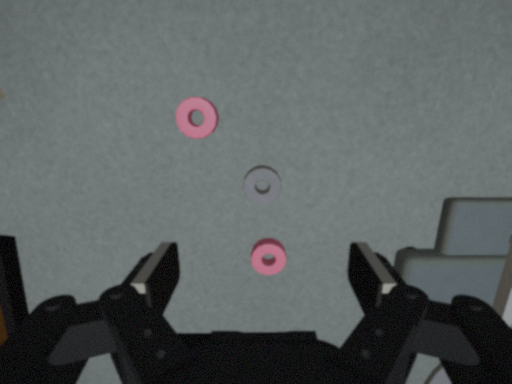

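The wrist view shows grey ring1 at (263,182), between the two pink rings. It measures (0.4818, -0.2736), which agrees with the scene cameras. Grasping it.

```bash
python3 - <<'E'
from h import *
print(np.round(env.calibration('wrist')['mount'],3).tolist())
env.servo_line([.4818,-.2736,.04]); print(env.servo_line([.4818,-.2736,.003],rate=.06,until_force=6))
env.grasp(); s=env.read_state(); print(s['width'],s['grip_force'],s['position'],s['clock'])
env.servo_line([.4818,-.2736,.27],rate=.25)
im,d,W=wcam('w2'); s=env.read_state(); print(s['width'],s['position'],s['contact_force'])
C=np.array(s['position']); m=(np.hypot(W[...,0]-C[0],W[...,1]-C[1])<.03)&(W[...,2]>.2)
m2=m&(abs(W[...,2]-C[2])<.03); S=W[m2]; print(m2.sum(), np.percentile(S-C,[1,50,99],axis=0) if len(S) else '')
cv2.imwrite('pics/w2.png',im[...,::-1])
env.movep([.602-.0,-.107,.27],Q)
im,d,W=wcam('w3'); s=env.read_state(); print(s['position'],s['clock'])
cv2.imwrite('pics/w3.png',np.hstack([cv2.imread('pics/w2.png')[100:],im[100:,:,::-1]])[:, :][:, ::1])
cv2.imwrite('pics/w3.png',cv2.resize(cv2.imread('pics/w3.png'),(800,222)))
m=(np.hypot(W[...,0]-.602,W[...,1]+.107)<.04)&(W[...,2]>.140)&(W[...,2]<.175); S=W[m]; print(m.sum()); 
if len(S): print(np.percentile(S,[2,50,98],axis=0))
m=(np.hypot(W[...,0]-.602,W[...,1]+.107)<.062)&(W[...,2]>.120)&(W[...,2]<.135); S=W[m]; print(np.percentile(S,[1,50,99],axis=0))
E
```

```text
[[0.001, 0.956, 0.294, 0.074], [1.0, -0.001, 0.001, -0.001], [0.001, 0.294, -0.956, -0.143], [0.0, 0.0, 0.0, 1.0]]
False
0.03294531335389583 59.508241564035416 [ 0.48199459 -0.27365926  0.0036705 ] 5.8083
0.03318495050029201 [ 0.48096189 -0.27296256  0.26851528] [-1.06693844  0.51335536 -0.78551375]
5237 [[-0.01732948 -0.02823514 -0.00056556]
 [-0.00610589 -0.00041916  0.01276078]
 [ 0.01605856  0.02803734  0.02933275]]
[ 0.60095892 -0.10930581  0.26976101] 7.9583
142
[[ 0.59864131 -0.11149211  0.1409716 ]
 [ 0.60103494 -0.10690969  0.16027716]
 [ 0.60709906 -0.10279935  0.16620878]]
[[ 0.5516785  -0.15839727  0.12592247]
 [ 0.59688558 -0.10677399  0.12751967]
 [ 0.64500946 -0.05595942  0.12919344]]
```

View pics/w3.png

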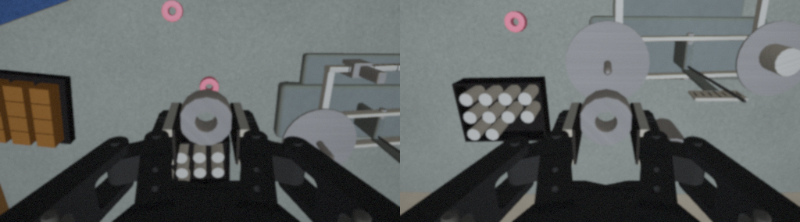

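Left half: ring1 is held level between the pads at (206,117). Right half: the spindle pin is at (607,68) and the held ring at (606,117). Next I'll compute the ring's offset in the grip and the spindle top precisely.

```bash
python3 - <<'E'
from h import *
from scipy.spatial.transform import Rotation as R
s=env.read_state(); C=np.array(s['position']); print(C)
im,d,W=wcam('w4')
D=W-C
m=(abs(D[...,1])<.013)&(abs(D[...,0])<.03)&(D[...,2]>-.03)&(D[...,2]<.04); z=D[m][:,2]; h,e=np.histogram(z,30,(-.02,.04)); print(dict(zip(np.round(e,3),h)))
zt=e[h.argmax()]+.001; t=m&(abs(D[...,2]-zt)<.002); print('top',zt,np.percentile(D[t],[1,50,99],axis=0))
for y in(-.010,.0,.010):
    k=t&(abs(D[...,1]-y)<.0015); x=np.sort(D[k][:,0]); g=np.diff(x); print(y,np.round([x[0],x[-1],x[g.argmax()],x[g.argmax()+1]],4))
P=(np.hypot(W[...,0]-.602,W[...,1]+.107)<.03)&(W[...,2]<.175)
for a,b in((.14,.15),(.15,.158),(.158,.163),(.163,.168)):
    S=W[P&(W[...,2]>a)&(W[...,2]<b)]; print(a,len(S),np.round([S.min(0),np.median(S,0),S.max(0)],4).tolist())
np.save('pics/w4W.npy',W)
E
```

```text
[ 0.60095892 -0.10930581  0.26976101]
{np.float64(-0.02): np.int64(0), np.float64(-0.018): np.int64(0), np.float64(-0.016): np.int64(0), np.float64(-0.014): np.int64(0), np.float64(-0.012): np.int64(0), np.float64(-0.01): np.int64(0), np.float64(-0.008): np.int64(0), np.float64(-0.006): np.int64(0), np.float64(-0.004): np.int64(11), np.float64(-0.002): np.int64(89), np.float64(0.0): np.int64(105), np.float64(0.002): np.int64(120), np.float64(0.004): np.int64(127), np.float64(0.006): np.int64(119), np.float64(0.008): np.int64(142), np.float64(0.01): np.int64(602), np.float64(0.012): np.int64(1820), np.float64(0.014): np.int64(7), np.float64(0.016): np.int64(0), np.float64(0.018): np.int64(0), np.float64(0.02): np.int64(0), np.float64(0.022): np.int64(0), np.float64(0.024): np.int64(0), np.float64(0.026): np.int64(0), np.float64(0.028): np.int64(0), np.float64(0.03): np.int64(0), np.float64(0.032): np.int64(0), np.float64(0.034): np.int64(0), np.float64(0.036): np.int64(0), np.float64(0.038): np.int64(0)}
top 0.013000000000000001 [[-0.01674406 -0.01272715  0.01113457]
 [-0.00143948  0.00015036  0.01248098]
 [ 0.01659462  0.01264263  0.01377262]]
-0.01 [-0.0158  0.0158 -0.0158 -0.0151]
0.0 [-0.0178  0.0175 -0.007   0.0069]
0.01 [-0.0145  0.0155  0.0141  0.0154]
0.14 27 [[0.5987, -0.1116, 0.1402], [0.5993, -0.1069, 0.1459], [0.6016, -0.1029, 0.15]]
0.15 20 [[0.5987, -0.1116, 0.1505], [0.5994, -0.1069, 0.1546], [0.6034, -0.1023, 0.1577]]
0.158 57 [[0.5986, -0.1115, 0.1581], [0.6017, -0.1079, 0.161], [0.6078, -0.1024, 0.163]]
0.163 32 [[0.6, -0.1097, 0.1631], [0.603, -0.107, 0.1648], [0.6063, -0.1043, 0.1664]]
```

```bash
cat >> h.py <<'E'
def settle(p,rate=.1,n=3,tol=.0004,**k):
    """servo to p, correcting the steady-state error; returns the command that gives p"""
    p=np.array(p,float); c=p.copy()
    for i in range(n):
        env.servo_line(c.tolist(),ori=Q,rate=rate,**k); env.sleep(.15)
        e=p-np.array(env.read_state()['position'])
        if np.abs(e).max()<tol: break
        c=c+np.clip(e,-.004,.004)
    return c
E
python3 - <<'E'
from h import *
c=settle([.6033,-.107,.185]); s=env.read_state(); print(c,s['position'],s['contact_force'],s['clock'])
f0=np.array(s['contact_force'])
for z in(.166,.150,.140,.136):
    c[2]+=z-s['position'][2] if False else 0
    hit=env.servo_line([c[0],c[1],z+(c[2]-.185)],ori=Q,rate=.05,until_force=2.5); s=env.read_state()
    print(z,hit,np.round(s['position'],4),np.round(np.array(s['contact_force'])-f0,2),s['clock'])
    if hit: break
E
```

```text
[ 0.60324907 -0.10701687  0.1849185 ] [ 0.6032199  -0.10699682  0.18491443] [ 0.1602635  -0.09171762 -1.90220864] 9.9583
0.166 False [ 0.6031 -0.107   0.1655] [-0.61  0.3   0.01] 10.4917
0.15 False [ 0.603  -0.107   0.1495] [-0.31  0.78  1.1 ] 10.9583
0.14 False [ 0.6029 -0.1069  0.1395] [-0.49  0.52  1.14] 11.3083
0.136 False [ 0.6031 -0.1069  0.1357] [-1.08 -0.26  0.68] 11.5583
```

The pin is inside the ring and nothing is binding. Lowering on to the pan.

```bash
python3 - <<'E'
from h import *
for z in(.133,.1305,.1295):
    hit=env.servo_line([.6033,-.107,z],ori=Q,rate=.03,until_force=2); env.sleep(.2); s=env.read_state()
    print(z,hit,np.round(s['position'],4),np.round(s['contact_force'],2),s['clock'],s['width'])
    if hit: break
env.sleep(.3); print(pans()); im,d=cam('side','s2'); 
cv2.imwrite('pics/s2.png',cv2.resize(im[150:270,170:350,::-1],None,fx=4,fy=4,interpolation=cv2.INTER_CUBIC))
E
```

```text
0.133 False [ 0.6033 -0.107   0.1331] [-0.71 -0.04 -0.65] 12.0083 0.03313553081301779
0.1305 False [ 0.6034 -0.107   0.1306] [-0.07  0.25 -0.7 ] 12.4583 0.032737195793985645
0.1295 False [ 0.6033 -0.1071  0.1295] [ 0.18 -0.86 -0.15] 12.9083 0.03279333215102005
[125.93 104.09 125.18 103.96]
```

View pics/s2.png

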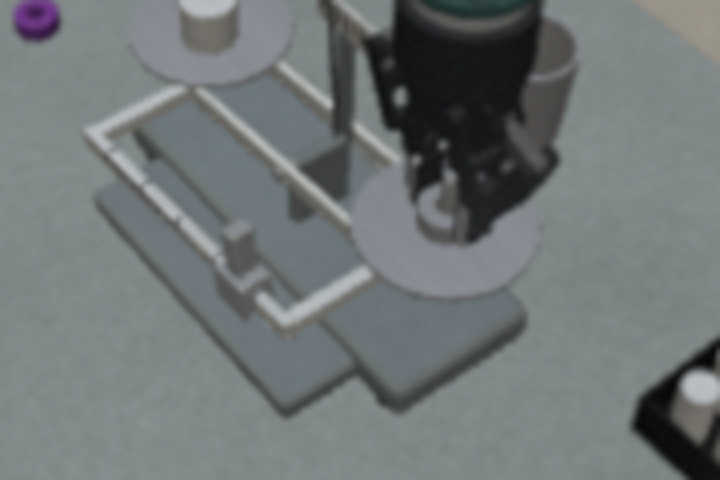

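The picture shows ring1 around the pin at (440,210). The pan has been pushed down 1.4 mm, so the ring is resting on it. Letting go.

```bash
python3 - <<'E'
from h import *
env.let_go(); s=env.read_state(); print(s['width'],s['position'],s['clock'])
env.servo_line([.6033,-.107,.27],ori=Q,rate=.2); env.movep([.5,-.0,.30],Q) if False else None
env.sleep(.6); print(pans(), env.read_state()['clock']); 
E
```

```text
0.08544140905011671 [ 0.60330262 -0.10694863  0.12950443] 13.925
[124.85 105.2  124.09 105.09] 15.475
```

```bash
python3 - <<'E'
from h import *
env.sleep(.7); print(pans(), env.read_state()['clock']); 
E
```

```text
[124.81 105.14 124.14 105.05] 16.275
```

The beam has settled at about -0.081 rad, with the left pan still lower: about 14 g short. The right pan hasn't sunk, so ring2 is needed.

```bash
python3 - <<'E'
from h import *
env.servo_line([.484,.289,.28],ori=Q,rate=.3); settle([.484,.289,.13],rate=.25,n=1)
im,d,W=wcam('w5')
m=(W[...,2]>.0135)&(W[...,2]<.022)&(np.hypot(W[...,0]-.484,W[...,1]-.289)<.03)
S=W[m]; lo,hi=np.percentile(S,[1,99],axis=0); c=(lo+hi)/2; print(m.sum(),np.median(S,0),c,hi-lo, im[m].mean(0))
x,y=c[:2]
settle([x,y,.04],rate=.15,n=2); env.servo_line([x,y,.0035],ori=Q,rate=.06,until_force=6)
env.grasp(); s=env.read_state(); print(s['width'],s['grip_force'],s['position'],s['clock'])
env.servo_line([x,y,.28],ori=Q,rate=.3); env.servo_line([.6033,-.107,.28],ori=Q,rate=.3)
env.sleep(.2); s=env.read_state(); C=np.array(s['position']); im,d,W=wcam('w6'); D=W-C
m=(abs(D[...,1])<.013)&(abs(D[...,0])<.03)&(D[...,2]>-.03)&(D[...,2]<.04); z=D[m][:,2]; h,e=np.histogram(z,30,(-.02,.04))
zt=e[h.argmax()]+.001; t=m&(abs(D[...,2]-zt)<.002); print(s['width'],C,'top',zt,np.percentile(D[t],[1,50,99],axis=0))
k=t&(abs(D[...,1])<.0015); q=np.sort(D[k][:,0]); g=np.diff(q); print(np.round([q[0],q[-1],q[g.argmax()],q[g.argmax()+1]],4))
S=W[(np.hypot(W[...,0]-.602,W[...,1]+.107)<.03)&(W[...,2]>.160)&(W[...,2]<.175)]; print(len(S),np.round([S.min(0),np.median(S,0),S.max(0)],4).tolist()); print(s['clock'])
E
```

```text
930 [0.48363926 0.28942154 0.01616478] [0.48412322 0.28930774 0.01583119] [0.03281256 0.03315413 0.00391211] [117.37956989 120.40860215 125.12258065]
0.03343799206060799 59.01457926258445 [0.48426956 0.28950853 0.0043276 ] 21.3417
0.03339794622538412 [ 0.60329351 -0.10562235  0.28008232] top 0.011 [[-1.69513657e-02 -1.28027123e-02  9.29489088e-03]
 [-1.72668171e-03  6.27251448e-05  1.17535653e-02]
 [ 1.65423690e-02  1.26150527e-02  1.29358121e-02]]
[-0.0177  0.018  -0.0064  0.0067]
39 [[0.5997, -0.1105, 0.16], [0.6026, -0.1076, 0.1623], [0.6063, -0.1048, 0.1644]]
24.15
```

```bash
python3 - <<'E'
from h import *
c=settle([.6033,-.107,.185],rate=.2); s=env.read_state(); f0=np.array(s['contact_force'])
for z in(.165,.156,.149,.1435,.1425):
    hit=env.servo_line([c[0],c[1],z],ori=Q,rate=.05,until_force=2.5); s=env.read_state()
    print(z,hit,np.round(s['position'],4),np.round(np.array(s['contact_force'])-f0,2),s['clock'])
    if hit: break
env.sleep(.3); print(pans()); im,d=cam('side','s3'); 
cv2.imwrite('pics/s3.png',cv2.resize(im[150:270,170:350,::-1],None,fx=4,fy=4,interpolation=cv2.INTER_CUBIC))
E
```

```text
0.165 False [ 0.6031 -0.1071  0.1646] [ 1.71 -1.32  0.93] 26.325
0.156 False [ 0.6029 -0.1069  0.1556] [ 0.51 -0.83  0.92] 26.6583
0.149 False [ 0.6029 -0.1069  0.1486] [ 0.25 -0.8   0.51] 26.95
0.1435 False [ 0.6029 -0.1069  0.1431] [ 0.52 -1.63  0.16] 27.2083
0.1425 False [ 0.6032 -0.107   0.1425] [ 0.75 -0.7   0.26] 27.4583
[120.92 108.99 120.8  108.37]
```

View pics/s3.png

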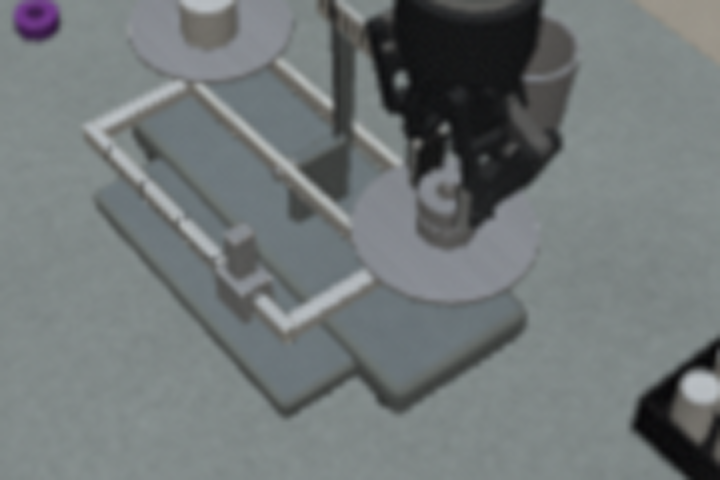

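Both rings are stacked on the pin at (440,205), and ring2 is pushing the pan down. I'll follow the pan most of the way to its stop, let go, then measure the tab.

```bash
cat >> h.py <<'E'
def tab(zmin=.105):
    o=[]
    for n in('scene','side'):
        W=cloud(n,env.grab_frame(n)[1]).reshape(-1,3); S=W[(abs(W[:,0]-.498)<.016)&(W[:,1]>-.09)&(W[:,1]<.11)&(W[:,2]>zmin)&(W[:,2]<.14)]
        o.append((len(S),np.round((np.percentile(S,4,axis=0)+np.percentile(S,96,axis=0))/2,4).tolist(),round(float(np.percentile(S[:,2],98)),4)) if len(S) else None)
    return o
E
python3 - <<'E'
from h import *
env.servo_line([.6033,-.107,.126],ori=Q,rate=.04,until_force=4); s=env.read_state(); print(s['position'],s['contact_force'])
env.let_go(); env.servo_line([.6033,-.107,.23],ori=Q,rate=.2); env.servo_line([.47,-.107,.23],ori=Q,rate=.25)
print(pans(),tab(),env.read_state()['clock'])
im,d=cam('side','s4'); cv2.imwrite('pics/s4.png',cv2.resize(im[150:270,170:350,::-1],None,fx=4,fy=4,interpolation=cv2.INTER_CUBIC))
E
```

```text
[ 0.60310184 -0.10702893  0.12568386] [ 0.13958428 -0.49679366 -0.34675106]
[103.02 127.09 102.2  126.91] [(57, [0.4991, -0.0553, 0.1184], 0.1293), (69, [0.4963, -0.0568, 0.1175], 0.1293)] 30.5833
```

View pics/s4.png

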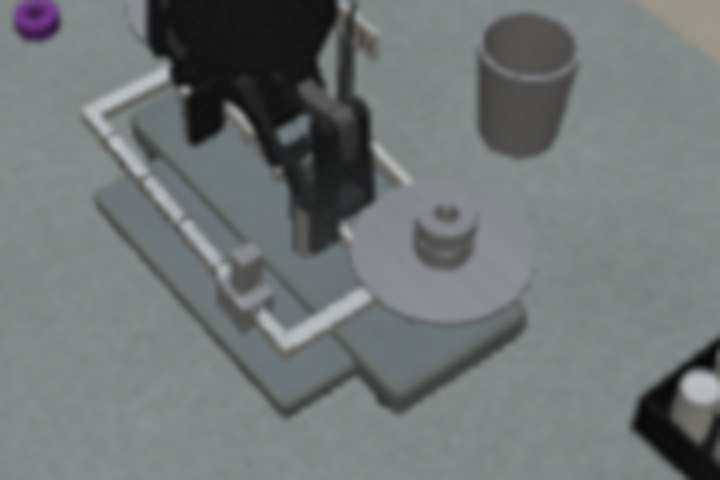

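Both rings sit on the pin at (445,235) and the right pan is at its lower stop. The tab at (247,265) measures (0.498, -0.056), with its top at 0.130. From the one-ring tilt I expect about 104 mm of rider travel. I'll push about 90 mm first with open fingers astride the tab.

```bash
python3 - <<'E'
from h import *
env.servo_line([.4975,-.050,.23],ori=Q,rate=.25); c=settle([.4975,-.050,.16],rate=.2,n=2); env.servo_line([.4975,-.050,.103],ori=Q,rate=.1,until_force=4)
s=env.read_state(); print(s['position'],s['clock'])
hit=env.servo_line([.4975,.077,.103],ori=Q,rate=.06,until_force=8); s=env.read_state(); print(hit,s['position'],s['contact_force'])
env.servo_line([.4975,.060,.103],ori=Q,rate=.08); env.sleep(1.4)
print(pans(),tab(),env.read_state()['clock'])
im,d=cam('side','s5'); cv2.imwrite('pics/s5.png',cv2.resize(im[130:270,150:350,::-1],None,fx=4,fy=4,interpolation=cv2.INTER_CUBIC))
E
```

```text
[ 0.49771777 -0.05017575  0.10318648] 32.7917
False [0.49739506 0.0767332  0.10302098] [ 0.32511499 -0.46349445 -0.31937559]
[105.39 124.62 104.69 124.36] [(130, [0.5011, 0.0568, 0.1221], 0.1393), (146, [0.4952, 0.0547, 0.1253], 0.1397)] 37.0167
```

View pics/s5.png

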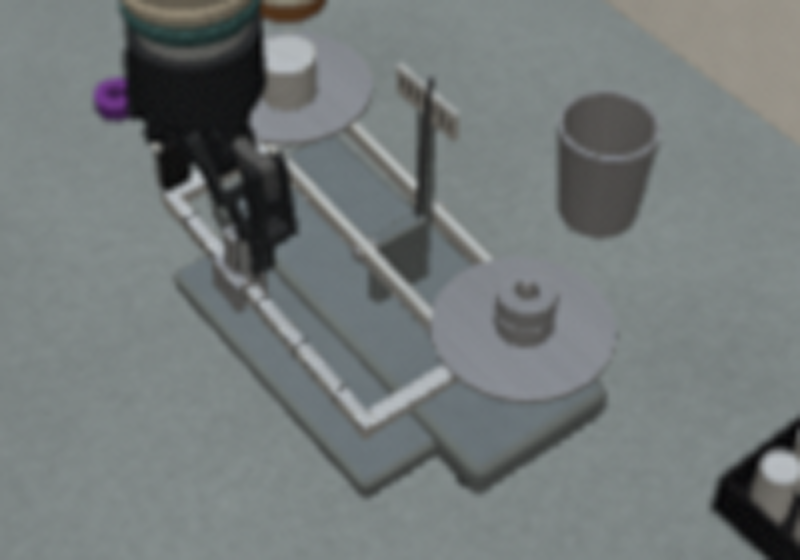

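Settled at about +0.079 rad, so about 15.9 mm of travel remains. The tab is still standing free between the fingers.

```bash
python3 - <<'E'
from h import *
env.servo_line([.4975,.080,.103],ori=Q,rate=.08)
c=np.array([.4975,.0923,.103]); hit=env.servo_line(c.tolist(),ori=Q,rate=.03,until_force=8); s=env.read_state(); print(hit,s['position'],s['contact_force'])
env.servo_line([.4975,.070,.103],ori=Q,rate=.08); env.sleep(1.6)
for i in range(2):
    p=pans(); print(p,((p[0]-p[1])+(p[2]-p[3]))/2,env.read_state()['clock']); env.sleep(.3)
E
```

```text
False [0.49748508 0.09259376 0.10299347] [ 0.64323901 -0.00766922 -0.26624676]
[116.88 113.35 116.11 112.92] 3.3599999999999994 40.15
[116.78 113.3  116.12 113.05] 3.2750000000000057 40.55
```

The push overshot slightly: -0.0135 rad, so the rider needs 2.7 mm back. I'll use the other finger, first finding where it touches from how the beam tips.

```bash
python3 - <<'E'
from h import *
env.servo_line([.4975,.018,.103],ori=Q,rate=.08)
for y in(.0150,.0135):
    env.servo_line([.4975,y,.103],ori=Q,rate=.03); env.sleep(.35); p=pans(); s=env.read_state()
    print(np.round(s['position'],4),((p[0]-p[1])+(p[2]-p[3]))/2,s['clock'])
E
```

```text
[0.4975 0.0151 0.103 ] -3.2049999999999983 42.35
[0.4975 0.0135 0.103 ] -4.8899999999999935 43.05
```

```bash
python3 - <<'E'
from h import *
env.servo_line([.4975,.030,.103],ori=Q,rate=.06); env.sleep(1.7); p=pans(); q=pans(); p=(p+q)/2; print(p,((p[0]-p[1])+(p[2]-p[3]))/2,env.read_state()['clock'])
E
```

```text
[113.83  116.24  113.135 115.925] -2.5999999999999943 45.375
```

```bash
python3 - <<'E'
from h import *
env.servo_line([.4975,.078,.103],ori=Q,rate=.08)
env.servo_line([.4975,.0899,.103],ori=Q,rate=.03,until_force=8); s=env.read_state(); print(s['position'])
env.servo_line([.4975,.070,.103],ori=Q,rate=.08); env.sleep(1.7)
p=(pans()+pans())/2; print(p,((p[0]-p[1])+(p[2]-p[3]))/2,env.read_state()['clock'])
E
```

```text
[0.49747663 0.09009191 0.10298687]
[115.61 114.44 114.86 114.24] 0.894999999999996 48.975
```

```bash
python3 - <<'E'
from h import *
env.servo_line([.4975,.022,.103],ori=Q,rate=.08)
env.servo_line([.4975,.0156,.103],ori=Q,rate=.03,until_force=8); s=env.read_state(); print(s['position'])
env.servo_line([.4975,.050,.103],ori=Q,rate=.08); env.sleep(1.6)
p=(pans()+pans())/2; print(p,((p[0]-p[1])+(p[2]-p[3]))/2,env.read_state()['clock'])
E
```

```text
[0.49750466 0.01556131 0.10300348]
[114.61  115.48  113.805 115.19 ] -1.1274999999999906 52.475
```

```bash
python3 - <<'E'
from h import *
env.servo_line([.4975,.080,.103],ori=Q,rate=.08)
env.servo_line([.4975,.0892,.103],ori=Q,rate=.03,until_force=8); s=env.read_state(); print(s['position'])
env.servo_line([.4975,.053,.103],ori=Q,rate=.1); env.sleep(1.5)
p=(pans()+pans())/2; print(p,((p[0]-p[1])+(p[2]-p[3]))/2,tab(),env.read_state()['clock'])
E
```

```text
[0.49749409 0.08931851 0.10299871]
[115.25  114.69  114.55  114.545] 0.28249999999999886 [(124, [0.5015, 0.0531, 0.1239], 0.1387), (180, [0.4951, 0.0477, 0.1234], 0.1387)] 55.7667
```

Level to about 0.001 rad. I'll lift straight up with the tab centred between the fingers, check, and hand in.

```bash
python3 - <<'E'
from h import *
env.servo_line([.4975,.053,.25],ori=Q,rate=.15); env.sleep(1.2)
p=(pans()+pans())/2; dd=((p[0]-p[1])+(p[2]-p[3]))/2; print(p,dd,env.read_state()['clock'])
if abs(dd)<1: print(env.job_done())
E
```

```text
[115.245 114.8   114.52  114.485] 0.23999999999998778 58.3
the job is handed in; nothing more can be done
None
```

The job is handed in at 58.3 s on the clock: both rings were needed and sit on the spindle, and the rider is pushed back so the beam floats level by itself (about 0.001 rad, measured with nothing touching it). I nudged the rider a few times in both directions to settle it.

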